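Stand the slumped coffee jar back up

TASK

The instant-coffee jar has slumped against the small tin. Without gripping, lifting or carrying anything, first push the jar gently back up so that it stands upright on its base about where it is, leaving the tin in place meanwhile; then slide the tin along the worktop away from the jar until there is a clear hand's width between them (8 cm or a little more, not over 15 cm), with both left standing. Do not disturb the things round about.

Things in the scene. Friction and masses are not known exactly. Their poses are not given: they have to be found in the camera images.
- coffee_jar: Instant-coffee jar, 124 mm tall, 0.33 kg: squarish body 61 mm wide, round lid 66 mm wide over its top 26 mm; flat foot 24 mm to each side. Origin: centre of the underside; z axis runs to the lid. Starts leaning about 36 degrees towards the tin, on one foot edge, its lid hanging over the tin. Pushed back to under about 23 degrees it falls onto its base by itself.
- bean_tin: Small round tin, 75 mm diameter, 58 mm tall, about 0.26 kg, loose, standing upright with the jar leaning on its top edge. Origin at the centre of its underside, z axis up. The jar's lowest lid edge hangs about 95 mm above the worktop; once the jar stands, its axis is about 110 mm from the tin's.
- tomato: Tomato, about 74 mm across, 69 mm high, lying on the left of the work; origin at the middle of its underside. To be left alone.
- onion: Onion, about 75 mm across, 77 mm high, at the far left of the work; origin at the middle of its underside. To be left alone.
- garlic: Garlic bulb, about 55 mm across and 55 mm high, on the right of the work; origin at the middle of its underside. To be left alone.
- salt_shaker: Salt shaker, 44 mm diameter, 90 mm tall, standing beyond the work; origin at the centre of its underside. To be left alone.
There are look-alikes about, which are no part of the job. Leave any yellow look-alike of the coffee_jar alone.

How it is judged:
By the outcome, as a careful person would: the job done as asked, in the order asked, and still so for the second after the job is handed in, with the robot touching nothing.
It also fails if it takes over 51 s, if anything falls off the work surface, if the arm or the gripper's body presses on something with over 40 N, if the wrist force passes 120 N, or if a joint passes its speed limit or range.

ROBOT

A 7-joint arm with a two-finger parallel gripper is mounted at the origin on a cart in front of the work surface, level with it; the furniture and walls round the work are solid. World frame = base frame: x ahead of the robot, y to its left, z up, the work surface at z = 0. Lengths are in m, angles in rad, forces in N, time in s.
With the tool pointing down it reaches from about 0.425 to 1.025 m from the base axis. Payload 3.6 kg.
Tool frame: the origin (TCP) lies midway between the tips of the shut fingers; the grasp point (between the pads) lies 19 mm behind it; z points along the fingers, y is the line along which they close (so a half turn about z gives the same grasp; the last joint's range is limited). The gripper opens to 85 mm and grips with 20 to 120 N. Pads are 22 mm wide; open, the fingers measure 114 mm over their backs; the gripper's body (76 mm by 85 mm) begins 54 mm behind the grasp point. The pads swing forward as they close: fully open they stand 13 mm farther back than shut.
Start: joints at [-1.403, 0.591, 0.048, 1.609, -0.033, 0.943, -0.034], TCP at [0.188, 0.7, 0.231] pointing down, gripper open.
Joint ranges: [-2.69, 2.69], [-0.47, 2.24], [-1.27, 1.36], [0.19, 2.51], [-1.53, 4.68], [0.08, 2.07], [-3.09, 3.09]. Speed limits (rad/s): [2.57, 2.57, 3.14, 3.14, 3.14, 3.14, 3.14].

INTERFACE

Orientations are given as a unit quaternion [w, x, y, z].
In Python, from bench import env, vision, job gives the robot as it stands. The module is installed in compiled form; this text tells all that it offers.
- The arm moves only by the tool apply_moves, never from a script. Its argument "motion" is a list of rows, each a list of 4 numbers: the shift along the tool's x, y, z in m, then the turn about the tool's z in degrees. A call has exactly 10 rows; each row is the pose to reach, as a shift and turn from the pose commanded when the call began, along the tool's axes at that moment; what a row does not reach only later rows make up. A row lasts 1/10 s, in which the tool goes at most 50 mm and 8.59 degrees, less where a joint would pass 70% of its speed; a pose out of reach is approached as far as the arm can. A call with a gripper value outside its range is refused whole. "gripper" is the closure, from 0 (fully open) to 1 (shut), set as the call begins (left out, the last holds). The fingers move at their own pace and stop on an object; "grip_force" is the grip in N (left out, the last holds). Time passes only in rows, so rows that repeat a pose let the fingers close, or fill a call up. It gives the time, the measured TCP pose, the force, the opening and the grip force at its end, in the units of the state.
- env.get_obs(): the state, without advancing time (a new reading comes with each control period).
- vision.get_image(name): name is "scene" or "top" or "wrist"; returns (picture, depth): 384x512x3 uint8, red, green, blue; 384x512 float32, m along the optical axis (not along the pixel's ray), 0 where there is no reading.
- vision.camera_info(name): a dict with "fx", "fy", "cx", "cy" (pixels), "rvec" (rotation vector, rad) and "tvec" (3), from world to camera coordinates, as OpenCV has them. Camera axes: x right, y down, z forward; pixel columns grow to the right and rows downward; lengths in m; the calibration is good to about 2 mm. The wrist camera is an equidistant fisheye: a pixel r from the principal point sees the ray r / f radians off the axis. A picture is of the moment at which its call begins: read the wrist's pose just before it. camera_info takes no time and is no camera call; for the wrist camera it gives the pose at the moment of the call.
- job.finish_job(): hands the job in; it is judged then, once.
The state is a dict: "time": time; "joint_positions": joint angles; "joint_vel": joint speeds; "tau": joint torques, N m; "eef_pos": TCP position; "orientation": TCP orientation; "force": force on the tool from outside, world axes, zero at the start; "torque": the same for the moment, N m; "width": finger opening in m; "grip_force": force on a finger pad.
Only numpy, scipy, OpenCV 4.12 (cv2) and the standard library are available. Lean on these libraries where they do the work, as an engineer would, in place of code of your own. Each camera call takes 0.05 s, during which the arm holds its last target. There are 200 camera calls.

## Working session

There is one attempt and no reset: what is moved stays moved. The work goes in short steps, Python scripts to look and compute and a tool call to move; the robot and the scene stay as the last step left them, time stands still between calls to the robot, and variables do not carry over. Pictures are saved under pics/ and viewed, at most 10 in all, crops included, and the job is handed in when it is done.

Besides the shell and the picture viewer there is one more tool, called after "Emit:" by a JSON object that holds its "op" and its "data", one argument or row to a line. apply_moves: Moves the arm, as the interface text tells. Its arguments: {"type":"object","properties":{"motion":{"type":"array","items":{"type":"array","items":{"type":"number"}}},"gripper":{"type":"number"},"grip_force":{"type":"number"}},"required":["motion"]}

```bash
mkdir -p pics; cat > h.py <<'E'
import numpy as np, cv2
from bench import env, vision, job
def grab(n):
    i=vision.camera_info(n); im,d=vision.get_image(n); return im,d,i
def world(d,i):
    h,w=d.shape; u,v=np.meshgrid(np.arange(w),np.arange(h))
    P=np.stack([(u-i['cx'])/i['fx']*d,(v-i['cy'])/i['fy']*d,d],-1)
    R=cv2.Rodrigues(np.array(i['rvec'],float))[0]
    return (P-np.array(i['tvec']).ravel())@R
E
python3 - <<'E'
from h import *
o=env.get_obs();print(o['time'],o['eef_pos'],o['orientation'],o['width'],o['force'])
a=[]
for n in('scene','top'):
    im,d,i=grab(n);np.savez(n,im=im,d=d,**{k:np.array(v) for k,v in i.items()});cv2.imwrite(f'pics/{n}.png',im[...,::-1])
    R=cv2.Rodrigues(np.array(i['rvec'],float))[0];print(n,i['fx'],-R.T@np.array(i['tvec']).ravel(),R[2])
E
```

```text
0.0 [0.18742876 0.69948194 0.23011877] [-7.97036217e-05  1.30480886e-01  9.91450164e-01 -1.14191987e-03] 0.0855262861834589 [-0.81944979 -0.03378     0.00425282]
scene 435.37459131370167 [-0.22330052 -0.66599739  0.58913285] [ 0.68498885  0.5751483  -0.44720768]
top 468.49668308079737 [-0.00473733  0.19261526  1.59239233] [ 0.35922898 -0.11572875 -0.92604611]
```

View pics/scene.png

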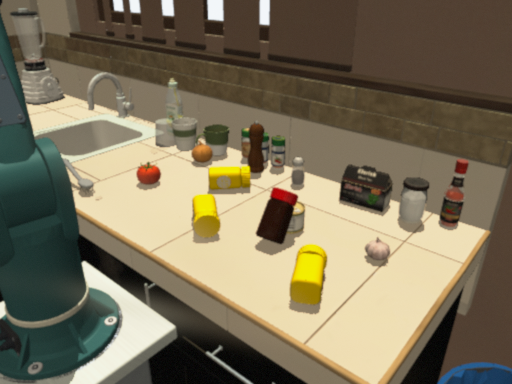

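View pics/top.png

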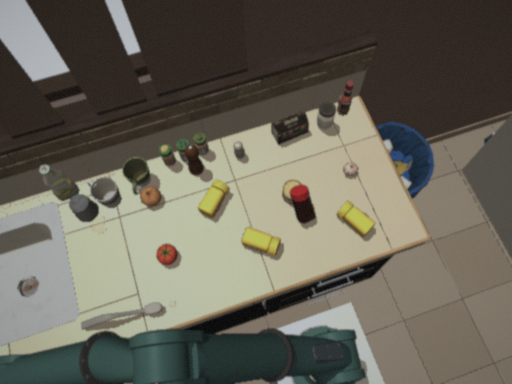

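The jar (dark body, red lid) is at about (303,205) in top and (278,215) in scene. The tin is behind it at (291,190) in top, and three yellow jars lie around them.

```bash
python3 - <<'E'
from h import *
for n in('scene','top'):
    z=np.load(n+'.npz');im=z['im'];W=world(z['d'],z);hsv=cv2.cvtColor(im,cv2.COLOR_RGB2HSV)
    H,S,V=[hsv[...,k].astype(int) for k in range(3)]
    box=np.zeros(H.shape,bool)
    if n=='scene': box[180:250,250:310]=1
    else: box[170:230,275:325]=1
    red=box&((H<6)|(H>172))&(S>170)&(V>100); dark=box&(V<90); hi=box&(W[...,2]>.012)&(z['d']>0)
    tin=hi&~cv2.dilate((red|dark).astype(np.uint8),np.ones((3,3))).astype(bool)
    for nm,m in(('red',red),('dark',dark),('tin',tin)):
        p=W[m];print(n,nm,m.sum(),np.median(p,0).round(3),np.percentile(p,[3,97],axis=0).round(3).tolist())
    t=W[tin];top=t[t[:,2]>.05];print('tintop',len(top),np.percentile(top,[0,50,100],axis=0).round(3).tolist())
    p=W[dark|red];p=p[p[:,2]>.01]
    l=p[np.argsort(p[:,2])[:12]];print('low',l.mean(0).round(3))
    # all other objects
    if n=='top':
        m=((W[...,2]>.02)&(W[...,2]<.13)&(z['d']>0)&(W[...,0]>.3)&(W[...,0]<1.1)&(abs(W[...,1])<.9)).astype(np.uint8)
        c,l,s,ce=cv2.connectedComponentsWithStats(m)
        for k in range(1,c):
            if s[k,4]>40:
                p=W[l==k];print(ce[k].round(),np.percentile(p,[2,98],axis=0).round(3).tolist())
E
```

```text
scene red 247 [ 0.516 -0.131  0.118] [[0.506, -0.147, 0.103], [0.541, -0.099, 0.131]]
scene dark 1136 [ 0.485 -0.136  0.065] [[0.451, -0.151, 0.02], [0.533, -0.102, 0.105]]
scene tin 349 [ 0.568 -0.139  0.051] [[0.438, -0.25, 0.014], [0.777, 0.005, 0.065]]
tintop 179 [[0.433, -0.257, 0.05], [0.573, -0.136, 0.056], [0.614, -0.091, 0.103]]
low [ 0.565 -0.105  0.014]
top red 196 [ 0.526 -0.109  0.121] [[0.505, -0.133, 0.105], [0.556, -0.086, 0.133]]
top dark 450 [ 0.482 -0.109  0.069] [[0.451, -0.144, 0.014], [0.547, -0.082, 0.107]]
top tin 195 [ 0.587 -0.097  0.055] [[0.525, -0.142, 0.038], [0.609, -0.071, 0.115]]
tintop 176 [[0.516, -0.145, 0.05], [0.589, -0.1, 0.056], [0.611, -0.07, 0.121]]
low [ 0.54  -0.085  0.017]
[215. 134.] [[0.735, -0.843, 0.023], [0.941, 0.834, 0.127]]
[239. 149.] [[0.772, 0.007, 0.024], [0.805, 0.043, 0.091]]
[350. 168.] [[0.567, -0.364, 0.022], [0.614, -0.316, 0.051]]
[104. 191.] [[0.73, 0.478, 0.023], [0.824, 0.564, 0.108]]
[299. 200.] [[0.452, -0.144, 0.03], [0.604, -0.074, 0.128]]
[213. 198.] [[0.582, 0.112, 0.025], [0.689, 0.225, 0.069]]
[151. 196.] [[0.692, 0.347, 0.029], [0.752, 0.41, 0.071]]
[356. 218.] [[0.341, -0.319, 0.026], [0.456, -0.229, 0.07]]
[260. 241.] [[0.38, 0.007, 0.027], [0.483, 0.119, 0.07]]
[166. 254.] [[0.466, 0.347, 0.028], [0.528, 0.412, 0.063]]
[122. 314.] [[0.324, 0.447, 0.025], [0.37, 0.698, 0.067]]
```

```bash
python3 - <<'E'
import cv2
a=cv2.imread('pics/scene.png')[170:260,235:325];b=cv2.imread('pics/top.png')[160:250,255:345]
cv2.imwrite('pics/crop.png',cv2.resize(cv2.hconcat([a,b]),(800,400),interpolation=cv2.INTER_CUBIC))
E
```

```text
(no output)
```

View pics/crop.png

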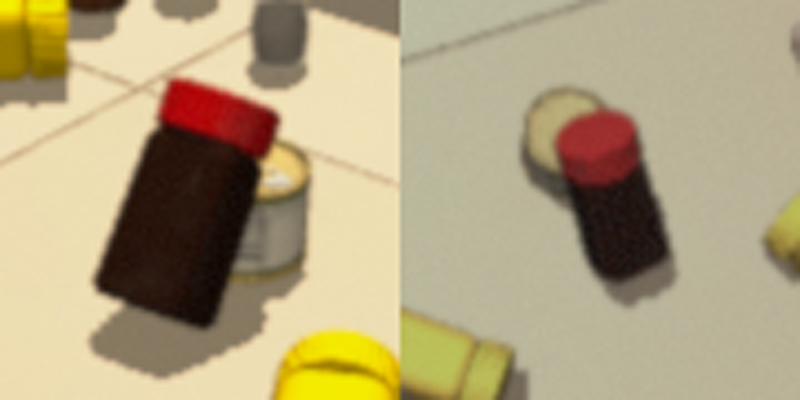

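```bash
python3 - <<'E'
from h import *
pl=[]
for n in('scene','top'):
    z=np.load(n+'.npz');im=z['im'];W=world(z['d'],z);hsv=cv2.cvtColor(im,cv2.COLOR_RGB2HSV)
    H,S,V=[hsv[...,k].astype(int) for k in range(3)]
    box=np.zeros(H.shape,bool)
    if n=='scene': box[180:250,250:305]=1
    else: box[170:230,280:325]=1
    red=box&((H<6)|(H>172))&(S>170)&(V>100)
    dark=box&(V<70)&(W[...,2]>.012)&~red
    m=(red|dark).astype(np.uint8);c,l,s,ce=cv2.connectedComponentsWithStats(m);m=l==1+np.argmax(s[1:,4])
    (cx,cy),(w,h),a=cv2.minAreaRect(np.argwhere(m)[:,::-1].astype(np.float32))
    pr=red.nonzero();pd=dark.nonzero()
    p1=np.array([pr[1].mean(),pr[0].mean()]);p2=np.array([pd[1].mean(),pd[0].mean()])
    R=cv2.Rodrigues(z['rvec'].astype(float))[0];C=-R.T@z['tvec'].ravel()
    ray=lambda p:R.T@np.array([(p[0]-z['cx'])/z['fx'],(p[1]-z['cy'])/z['fy'],1])
    N=np.cross(ray(p1),ray(p2));N/=np.linalg.norm(N);pl.append((N,N@C));print(n,p1,p2,cx,cy,w,h,a)
    # tin rim points at z=.058
    t=box.copy(); 
    if n=='scene': t[:,:]=0; t[195:225,270:308]=1
    else: t[178:206,280:300]=1
    q=W[t&(abs(W[...,2]-.057)<.004)&~cv2.dilate(m.astype(np.uint8),np.ones((3,3))).astype(bool)][:,:2]
    hull=cv2.convexHull(q.astype(np.float32))[:,0]
    from scipy.optimize import least_squares
    for it in range(3):
        f=least_squares(lambda c:np.hypot(*(hull-c).T)-.0375,[.57,-.1],loss='soft_l1',f_scale=.002).x
    print('tin',len(q),f,np.percentile(q,[0,100],axis=0).round(3).tolist())
d=np.cross(pl[0][0],pl[1][0]);d/=np.linalg.norm(d);d*=np.sign(d[2])
A=np.array([pl[0][0],pl[1][0],[0,0,1]]);
g=np.linalg.solve(A,[pl[0][1],pl[1][1],.0141])
print('axis',d,'lean',np.degrees(np.arccos(d[2])),'az',np.degrees(np.arctan2(d[1],d[0])),'base ctr',g, 'lid top', g+d*.124)
E
```

```text
scene [283.38461538 195.43319838] [275.4471243 220.5148423] 277.41571044921875 215.2896728515625 27.24810218811035 51.52299880981445 19.79887580871582
tin 112 [ 0.57511551 -0.10680676] [[0.553, -0.144], [0.614, -0.104]]
top [299.01530612 192.94387755] [303.82152231 210.25721785] 301.8500061035156 204.0500030517578 36.68241500854492 18.024980545043945 71.56504821777344
tin 123 [ 0.57307254 -0.10725022] [[0.543, -0.142], [0.61, -0.07]]
axis [0.55569809 0.07426105 0.82806094] lean 34.09993767206128 az 7.611658731735142 base ctr [ 0.47815045 -0.12123894  0.0141    ] lid top [ 0.54705702 -0.11203057  0.11677956]
```

Emit:
{"op": "apply_moves", "data": {
  "motion": [
    [-0.02,-0.02,0,0],
    [-0.05,-0.05,0,0],
    [-0.08,-0.085,0,0],
    [-0.11,-0.12,0,0],
    [-0.145,-0.155,0,0],
    [-0.18,-0.19,0,0],
    [-0.215,-0.225,0,0],
    [-0.25,-0.26,0,0],
    [-0.28,-0.295,0,0],
    [-0.31,-0.33,0,0]
  ],
  "gripper": 1
}}

```text
time: 1.1
eef_pos: [0.4022, 0.2992, 0.2312]
orientation: [-0.0, 0.131, 0.991, -0.0]
force: [0.6, -0.0, -0.6]
width: 0.0001
grip_force: 0.0
```

Emit:
{"op": "apply_moves", "data": {
  "motion": [
    [-0.03,-0.03,0,-2],
    [-0.065,-0.065,0,-5],
    [-0.1,-0.1,0,-8],
    [-0.135,-0.135,0,-11],
    [-0.17,-0.17,0,-14],
    [-0.2,-0.205,0,-17],
    [-0.23,-0.24,0,-20],
    [-0.265,-0.275,0,-23],
    [-0.295,-0.305,0,-23],
    [-0.315,-0.33,0,-23]
  ]
}}

```text
time: 2.1
eef_pos: [0.6217, -0.1024, 0.231]
orientation: [0.0, -0.068, 0.998, -0.001]
force: [0.2, 0.6, -0.7]
width: -0.0001
grip_force: 0.0
```

Emit:
{"op": "apply_moves", "data": {
  "motion": [
    [0,0,0,0],
    [0,0,0,0],
    [0,0,0,0],
    [0,0,0,0],
    [0,0,0,0],
    [0,0,0,0],
    [0,0,0,0],
    [0,0,0,0],
    [0,0,0,0],
    [0,0,0,0]
  ]
}}

```text
time: 3.1
eef_pos: [0.6205, -0.099, 0.2313]
orientation: [0.0, -0.07, 0.998, -0.0]
force: [-0.0, 0.6, -0.4]
width: 0.0002
grip_force: 0.0
```

Emit:
{"op": "apply_moves", "data": {
  "motion": [
    [0,0.002,0.015,0],
    [0,0.002,0.035,0],
    [0,0.002,0.055,0],
    [0,0.002,0.075,0],
    [0,0.002,0.095,0],
    [0,0.002,0.115,0],
    [0,0.002,0.13,0],
    [0,0.002,0.142,0],
    [0,0.002,0.15,0],
    [0,0.002,0.153,0]
  ]
}}

```text
time: 4.1
eef_pos: [0.6201, -0.097, 0.0776]
orientation: [-0.0, -0.07, 0.998, 0.0]
force: [-0.7, 0.7, 0.7]
width: -0.0001
grip_force: 0.0
```

```bash
python3 - <<'E'
from h import *
print(env.get_obs()['eef_pos'])
a=grab('scene')[0][150:260,220:340];b=grab('top')[0][140:250,240:360];w=grab('wrist')[0]
cv2.imwrite('pics/d.png',cv2.hconcat([cv2.resize(cv2.hconcat([a,b]),(480,220),interpolation=2),w[82:302,96:416]])[...,::-1])
E
```

```text
[ 0.62007548 -0.09697054  0.07764479]
```

View pics/d.png

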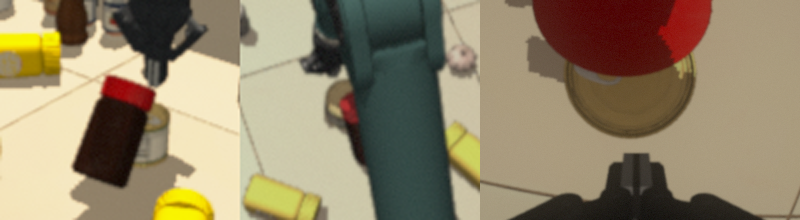

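Scene at (155,75) and wrist at (637,180) show the finger just behind the lid and above the tin. The lid sits about 4 mm to the -y side of it, so I'll shift that way.

Emit:
{"op": "apply_moves", "data": {
  "motion": [
    [0,-0.002,0,0],
    [0.003,-0.004,0,0],
    [0.007,-0.004,0,0],
    [0.011,-0.004,0,0],
    [0.015,-0.004,0,0],
    [0.019,-0.004,0,0],
    [0.023,-0.004,0,0],
    [0.027,-0.004,0,0],
    [0.031,-0.004,0,0],
    [0.034,-0.004,0,0]
  ]
}}

```text
time: 5.25
eef_pos: [0.5867, -0.1057, 0.0783]
orientation: [-0.0, -0.07, 0.998, 0.0]
force: [-0.1, -0.2, 0.1]
width: -0.0003
grip_force: 0.0
```

Emit:
{"op": "apply_moves", "data": {
  "motion": [
    [0.002,0,0,0],
    [0.004,0,0,0],
    [0.006,0,0,0],
    [0.008,0,0,0],
    [0.01,0,0,0],
    [0.012,0,0,0],
    [0.014,0,0,0],
    [0.016,0,0,0],
    [0.018,0,0,0],
    [0.02,0,0,0]
  ]
}}

```text
time: 6.25
eef_pos: [0.5667, -0.1085, 0.0781]
orientation: [-0.0, -0.07, 0.998, 0.0]
force: [-0.2, 0.3, -0.2]
width: 0.0002
grip_force: 0.2
```

```bash
python3 - <<'E'
from h import *
a=grab('scene')[0][150:260,220:340];b=grab('top')[0][140:250,240:360];w=grab('wrist')[0]
cv2.imwrite('pics/e.png',cv2.hconcat([cv2.resize(cv2.hconcat([a,b]),(480,220),interpolation=2),w[82:302,96:416]])[...,::-1])
E
```

```text
(no output)
```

View pics/e.png

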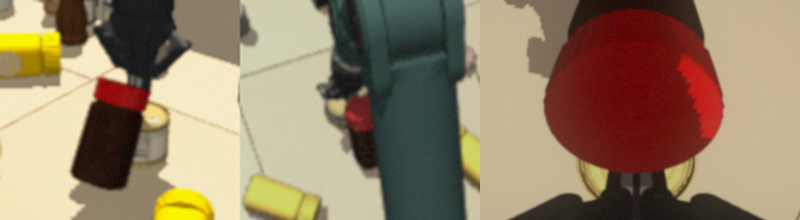

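The jar is now less tilted (scene (110,135)), and the finger is centred on the lid (wrist (635,170)). I'll keep pushing slowly.

Emit:
{"op": "apply_moves", "data": {
  "motion": [
    [0.0015,0,0,0],
    [0.003,0,0,0],
    [0.0045,0,0,0],
    [0.006,0,0,0],
    [0.0075,0,0,0],
    [0.009,0,0,0],
    [0.0105,0,0,0],
    [0.012,0,0,0],
    [0.013,0,0,0],
    [0.014,0,0,0]
  ]
}}

```text
time: 7.4
eef_pos: [0.5533, -0.1104, 0.0783]
orientation: [-0.0, -0.07, 0.998, 0.0]
force: [0.1, 0.9, -0.0]
width: -0.0002
grip_force: 0.0
```

```bash
python3 - <<'E'
from h import *
a=grab('scene')[0][150:260,220:340];w=grab('wrist')[0]
cv2.imwrite('pics/f.png',cv2.hconcat([cv2.resize(a,(240,220),interpolation=2),w[82:302,96:416]])[...,::-1])
E
```

```text
(no output)
```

View pics/f.png

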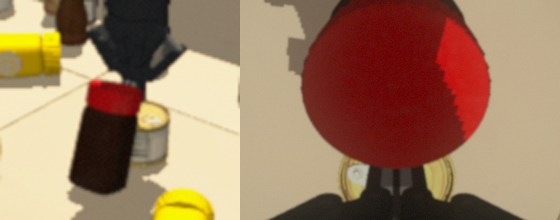

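The jar is nearly up (scene (105,135), about 23° of lean left) and the tin hasn't moved. I'll push a little further.

Emit:
{"op": "apply_moves", "data": {
  "motion": [
    [0.0015,0,0,0],
    [0.003,0,0,0],
    [0.0045,0,0,0],
    [0.006,0,0,0],
    [0.007,0,0,0],
    [0.008,0,0,0],
    [0.009,0,0,0],
    [0.009,0,0,0],
    [0.009,0,0,0],
    [0.009,0,0,0]
  ]
}}

```text
time: 8.5
eef_pos: [0.5447, -0.1116, 0.0784]
orientation: [0.0, -0.07, 0.998, -0.0]
force: [0.7, 1.1, 0.5]
width: 0.0002
grip_force: 0.0
```

```bash
python3 - <<'E'
from h import *
im,d,i=grab('scene');W=world(d,i);hsv=cv2.cvtColor(im,cv2.COLOR_RGB2HSV)
H,S,V=[hsv[...,k].astype(int) for k in range(3)]
m=((H<6)|(H>172))&(S>170)&(V>100);m[:180]=0;m[250:]=0;m[:,:245]=0;m[:,310:]=0
p=W[m];print(m.sum(),np.percentile(p,[3,50,97],axis=0).round(3).tolist())
a=im[150:260,220:340];w=grab('wrist')[0]
cv2.imwrite('pics/g.png',cv2.hconcat([cv2.resize(a,(240,220),interpolation=2),w[82:302,96:416]])[...,::-1])
E
```

```text
506 [[0.435, -0.154, 0.102], [0.454, -0.133, 0.124], [0.487, -0.101, 0.126]]
```

View pics/g.png

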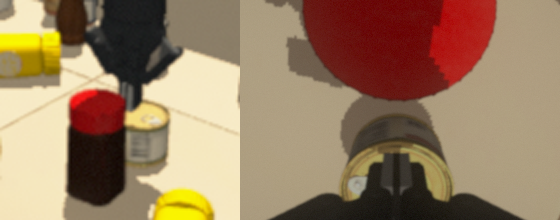

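The jar stands upright (scene (97,150)) and the tin is still in place behind it. I'll rise clear and measure both.

Emit:
{"op": "apply_moves", "data": {
  "motion": [
    [-0.005,0,-0.005,0],
    [-0.01,0,-0.02,0],
    [-0.01,0,-0.04,0],
    [-0.01,0.02,-0.06,0],
    [-0.01,0.05,-0.08,0],
    [-0.01,0.08,-0.1,0],
    [-0.01,0.11,-0.115,0],
    [-0.01,0.14,-0.12,0],
    [-0.01,0.16,-0.12,0],
    [-0.01,0.16,-0.12,0]
  ],
  "gripper": 0.45
}}

```text
time: 9.6
eef_pos: [0.5323, 0.0524, 0.1991]
orientation: [0.001, -0.073, 0.997, 0.001]
force: [-1.1, 0.1, -0.3]
width: 0.0469
grip_force: 0.0
```

```bash
python3 - <<'E'
from h import *
from scipy.optimize import least_squares
o=env.get_obs();print(o['eef_pos'],o['width'])
for n in('scene','top'):
    im,d,i=grab(n);W=world(d,i);hsv=cv2.cvtColor(im,cv2.COLOR_RGB2HSV)
    H,S,V=[hsv[...,k].astype(int) for k in range(3)]
    near=(W[...,0]>.4)&(W[...,0]<.66)&(W[...,1]>-.2)&(W[...,1]<-.03)
    red=near&((H<6)|(H>172))&(S>170)&(W[...,2]>.118)
    tin=near&(abs(W[...,2]-.057)<.004)&(V>95)&(W[...,0]>.51)
    for nm,m,r in(('jar',red,.033),('tin',tin,.0375)):
        q=W[m][:,:2]
        if len(q)<15: print(n,nm,len(q));continue
        h=cv2.convexHull(q.astype(np.float32))[:,0]
        f=least_squares(lambda c:np.hypot(*(h-c).T)-r,q.mean(0),loss='soft_l1',f_scale=.002).x
        print(n,nm,len(q),f.round(4),q.min(0).round(3),q.max(0).round(3))
E
```

```text
[0.53229419 0.05237331 0.19905872] 0.04688922441359397
scene jar 324 [ 0.4665 -0.1235] [ 0.434 -0.154] [ 0.497 -0.096]
scene tin 295 [ 0.5764 -0.1078] [ 0.539 -0.145] [ 0.614 -0.073]
top jar 0
top tin 0
```

Emit:
{"op": "apply_moves", "data": {
  "motion": [
    [0.002,-0.01,0,7],
    [0.004,-0.03,0,15],
    [0.006,-0.05,0,23],
    [0.009,-0.07,0,31],
    [0.012,-0.085,0,39],
    [0.015,-0.095,0,47],
    [0.016,-0.1,0,54],
    [0.016,-0.1,0,60],
    [0.016,-0.1,0,60],
    [0.016,-0.1,0,60]
  ]
}}

```text
time: 10.7
eef_pos: [0.5302, -0.0543, 0.1983]
orientation: [0.0, 0.438, 0.899, -0.0]
force: [-0.8, 0.4, -0.2]
width: 0.0469
grip_force: 0.0
```

Emit:
{"op": "apply_moves", "data": {
  "motion": [
    [0,0,0.01,0],
    [0,0,0.03,0],
    [0,0,0.055,0],
    [0,0,0.08,0],
    [0,0,0.105,0],
    [0,0,0.125,0],
    [0,0,0.145,0],
    [0,0,0.16,0],
    [0,0,0.172,0],
    [0,0,0.182,0]
  ]
}}

```text
time: 11.7
eef_pos: [0.5303, -0.053, 0.0152]
orientation: [-0.0, 0.438, 0.899, 0.0]
force: [0.3, 0.4, 0.3]
width: 0.0472
grip_force: 0.0
```

```bash
python3 - <<'E'
from h import *
o=env.get_obs();print(o['eef_pos'],o['orientation'],o['width'])
a=grab('scene')[0][150:260,220:340];w=grab('wrist')[0]
cv2.imwrite('pics/i.png',cv2.hconcat([cv2.resize(a,(240,220),interpolation=2),w[82:302,96:416]])[...,::-1])
E
```

```text
[ 0.53028155 -0.05296787  0.01523123] [-2.06987543e-04  4.38046183e-01  8.98952442e-01  7.49418973e-05] 0.04715562087624196
```

View pics/i.png

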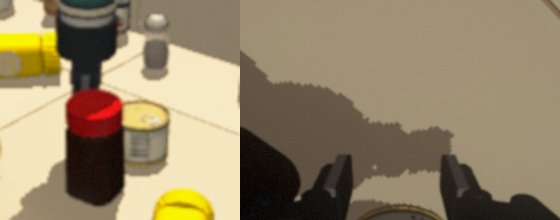

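The tin's rim (wrist (400,212)) is centred between the fingers, and the jar is clear. I'll push along tool -x.

Emit:
{"op": "apply_moves", "data": {
  "motion": [
    [-0.006,0,0,0],
    [-0.013,0,0,0],
    [-0.02,0,0,0],
    [-0.025,0,0,0],
    [-0.03,0,0,0],
    [-0.035,0,0,0],
    [-0.04,0,0,0],
    [-0.045,0,0,0],
    [-0.05,0,0,0],
    [-0.055,0,0,0]
  ]
}}

```text
time: 12.8
eef_pos: [0.562, -0.095, 0.0162]
orientation: [-0.003, 0.438, 0.899, 0.0]
force: [-4.3, 5.4, 6.1]
width: 0.0472
grip_force: 3.6
```

Emit:
{"op": "apply_moves", "data": {
  "motion": [
    [-0.005,0,0,0],
    [-0.01,0,0,0],
    [-0.015,0,0,0],
    [-0.02,0,0,0],
    [-0.025,0,0,0],
    [-0.03,0,0,0],
    [-0.035,0,0,0],
    [-0.04,0,0,0],
    [-0.045,0,0,0],
    [-0.05,0,0,0]
  ]
}}

```text
time: 13.8
eef_pos: [0.5924, -0.1341, 0.0162]
orientation: [-0.003, 0.438, 0.899, 0.0]
force: [-3.5, 4.5, 5.8]
width: 0.0472
grip_force: 4.0
```

```bash
cat > m.py <<'E'
from h import *
from scipy.optimize import least_squares
o=env.get_obs();print(o['eef_pos'],o['force'].round(1))
for n in('scene','top'):
    im,d,i=grab(n);W=world(d,i);hsv=cv2.cvtColor(im,cv2.COLOR_RGB2HSV)
    cv2.imwrite(f'pics/m_{n}.png',im[...,::-1])
    H,S,V=[hsv[...,k].astype(int) for k in range(3)]
    near=(W[...,0]>.4)&(W[...,0]<.72)&(W[...,1]>-.28)&(W[...,1]<-.03)
    red=near&((H<6)|(H>172))&(S>170)&(W[...,2]>.118)
    tin=near&(abs(W[...,2]-.057)<.004)&(V>95)&(W[...,0]>.53)
    c=[]
    for nm,m,r in(('jar',red,.033),('tin',tin,.0375)):
        q=W[m][:,:2]
        if len(q)<15: print(n,nm,len(q));continue
        h=cv2.convexHull(q.astype(np.float32))[:,0]
        f=least_squares(lambda c:np.hypot(*(h-c).T)-r,q.mean(0),loss='soft_l1',f_scale=.002).x
        c.append(f);print(n,nm,len(q),f.round(4),q.min(0).round(3),q.max(0).round(3))
    if len(c)==2: print('gap',np.hypot(*(c[0]-c[1]))-.0705)
E
python3 m.py
```

```text
[ 0.59244362 -0.13411848  0.01619134] [-3.5  4.5  5.8]
scene jar 318 [ 0.4727 -0.1287] [ 0.44  -0.159] [ 0.5 -0.1]
scene tin 311 [ 0.6174 -0.1662] [ 0.579 -0.204] [ 0.656 -0.132]
gap 0.07893939526564596
top jar 0
top tin 0
```

```bash
python3 - <<'E'
from h import *
a=cv2.imread('pics/m_scene.png')[130:260,220:350];w=grab('wrist')[0][...,::-1]
cv2.imwrite('pics/j.png',cv2.hconcat([cv2.resize(a,(384,384),interpolation=2),w[:,50:450]]))
E
```

```text
(no output)
```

View pics/j.png

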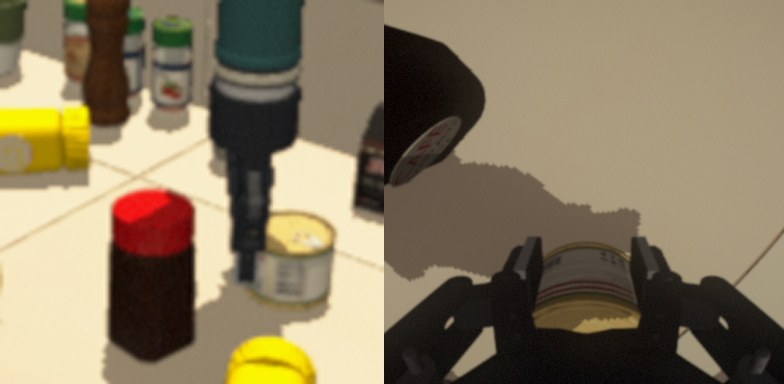

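The jar stands upright and clear of the gripper (picture (150,275)). It seems to have been nudged about 8 mm. The tin (290,258) sits in the finger cradle with a gap of about 79 mm, so I'll push 30 mm more, back off and rise.

Emit:
{"op": "apply_moves", "data": {
  "motion": [
    [-0.004,0,0,0],
    [-0.008,0,0,0],
    [-0.012,0,0,0],
    [-0.016,0,0,0],
    [-0.02,0,0,0],
    [-0.024,0,0,0],
    [-0.027,0,0,0],
    [-0.029,0,0,0],
    [-0.03,0,0,0],
    [-0.03,0,0,0]
  ]
}}

```text
time: 14.95
eef_pos: [0.6136, -0.16, 0.0163]
orientation: [0.0, 0.439, 0.899, -0.0]
force: [-0.4, 0.9, 0.4]
width: 0.0471
grip_force: 1.8
```

Emit:
{"op": "apply_moves", "data": {
  "motion": [
    [0.002,0,0,0],
    [0.005,0,0,0],
    [0.009,0,0,0],
    [0.014,0,0,0],
    [0.019,0,0,0],
    [0.024,0,0,0],
    [0.025,0,-0.01,0],
    [0.025,0,-0.03,0],
    [0.025,0,-0.06,0],
    [0.025,0,-0.09,0]
  ]
}}

```text
time: 15.95
eef_pos: [0.5978, -0.1398, 0.1076]
orientation: [-0.0, 0.438, 0.899, -0.0]
force: [-0.1, -0.3, 0.1]
width: 0.0469
grip_force: 0.0
```

Emit:
{"op": "apply_moves", "data": {
  "motion": [
    [0,0,-0.03,0],
    [0,0,-0.06,0],
    [0,0,-0.09,0],
    [0.03,0,-0.12,0],
    [0.06,0,-0.14,0],
    [0.09,0,-0.15,0],
    [0.12,0,-0.15,0],
    [0.15,0,-0.15,0],
    [0.15,0,-0.15,0],
    [0.15,0,-0.15,0]
  ]
}}

```text
time: 16.95
eef_pos: [0.5055, -0.0212, 0.257]
orientation: [0.001, 0.438, 0.899, 0.0]
force: [0.4, 0.4, -0.3]
width: 0.0466
grip_force: 0.0
```

```bash
python3 m.py
```

```text
[ 0.50551925 -0.02121863  0.25700159] [ 0.4  0.4 -0.3]
scene jar 323 [ 0.4721 -0.1294] [ 0.44  -0.159] [ 0.502 -0.1  ]
scene tin 372 [ 0.6385 -0.1917] [ 0.599 -0.23 ] [ 0.677 -0.153]
gap 0.10716556301767309
top jar 0
top tin 13
```

View pics/m_scene.png

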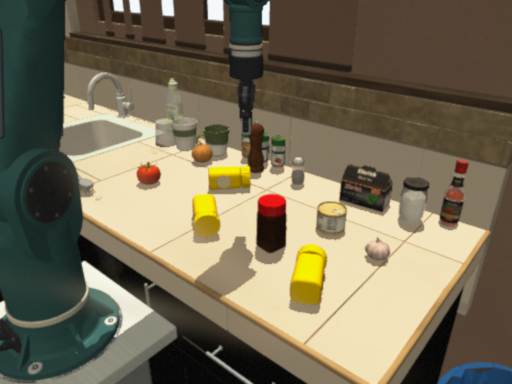

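The jar (271,222) and tin (331,218) both stand, about 107 mm apart, and everything else looks where it was. The robot is clear of everything, so I'll hand in.

```bash
python3 -c "
from h import *
print(job.finish_job())"
```

```text
the job is handed in; nothing more can be done
None
```

I pushed the jar upright first, then slid the tin away: both are standing with a gap of about 10.7 cm, though the jar shifted about 8 mm during the tin push, probably nudged by the gripper; handed in after about 17 s.

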